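Find the high spot of a cocked gearbox thrust plate and bring it level

TASK

The round steel thrust plate on top of the gearbox housing sits slightly cocked on its stiff ball seat. Take the probe out of its stand and touch the plate's face lightly beside each of the four studs in turn - first the stud nearest you, then going anticlockwise as seen from above (to your right-hand one, the far one, the left-hand one) - to feel where the plate stands high, then push the high spot down with the probe, gently and only as far as it takes to leave the plate level. Put the probe back upright in its stand and let go; touch the plate and its housing with nothing but the probe, and leave the hammer, wrench, bush and can where they are.

Things in the scene. Friction and masses are not known exactly. Their poses are not given: they have to be found in the camera images.
- housing: grey gearbox end housing that carries the thrust plate, bolted to the bench, round flange 272 mm across, top 48 mm up, foot lugs out to 157 mm. Origin on the bench under its centre. Four upright studs (12 mm thick, tops 74 mm up) at 121 mm from the centre: stud 1 at its -x (nearest the robot), stud 2 at -y (robot's right), stud 3 at +x (far), stud 4 at +y (left)
- plate_centre (a point): fixed point of the housing 80 mm up, the thrust plate's ball-seat pivot and the centre of its upper face at any tilt (axes: the housing's). The plate: steel disc 200 mm across, 20 mm thick, boss 52 mm across, 16 mm high. Starts tilted 0.035 to 0.052 rad any way, not measured; friction holds it, no spring-back. A push down 82 mm off centre moves it only above about 9 N; over 20 N is too much
- probe: hand probe, 0.2 kg: handle 22 mm square (x, y square to its flats), from 6 to 62 mm above the origin, over a collar 32 mm across, 6 mm thick. Origin: centre of the collar's underside, z up. Below it on the axis a 9 mm stylus with a 12 mm ball tip, locked, its length not measured: the ball's lowest point is 44 to 54 mm below the origin
- stand: wooden block 70 x 70 x 65 mm with an upright 21 mm through hole in its middle, fixed to the bench. Origin at the centre of its underside. The probe hangs in the hole with its collar resting on the block's top (its origin 65 mm above the stand's)
- point_1 (a point): where to touch beside stud 1 (nearest the robot): 82 mm from the housing's centre, 39 mm inward of the stud, fixed to the housing, at the height the face has there when the plate is level (80 mm above the bench)
- point_2 (a point): where to touch beside stud 2 (right-hand): 82 mm from the housing's centre, 39 mm inward of the stud, fixed to the housing, at the height the face has there when the plate is level (80 mm above the bench)
- point_3 (a point): where to touch beside stud 3 (far): 82 mm from the housing's centre, 39 mm inward of the stud, fixed to the housing, at the height the face has there when the plate is level (80 mm above the bench)
- point_4 (a point): where to touch beside stud 4 (left-hand): 82 mm from the housing's centre, 39 mm inward of the stud, fixed to the housing, at the height the face has there when the plate is level (80 mm above the bench)
- hammer: hammer lying on the bench, a bystander
- wrench: wrench lying on the bench, a bystander
- bush: brass bush 68 mm across, 22 mm tall, a bystander
- oil_can: white can 64 mm across, 150 mm tall, a bystander
Things that resemble listed ones, but are neither listed nor needed, are in the scene too. Several things have the shape of the stand; the one meant has the colours described above. What is shaped like the probe but orange or red is not meant.

How it is judged:
By the outcome, as a careful person would: the job done as asked, in the order asked, and still so for the second after the job is handed in, with the robot touching nothing.
It also fails if it takes over 72 s, if anything falls off the work surface, if the arm or the gripper's body presses on something with over 40 N, if the wrist force passes 120 N, or if a joint passes its speed limit or range.

ROBOT

A 6-joint arm with a two-finger parallel gripper is mounted at the origin on the work surface. World frame = base frame: x ahead of the robot, y to its left, z up, the work surface at z = 0. Lengths are in m, angles in degrees, forces in N, time in s.
With the tool pointing down it reaches from about 0.35 to 0.8 m from the base axis. Payload 7.3 kg.
Tool frame: the origin (TCP) lies between the finger pads; the fingertips stand 25 mm ahead of it and the grasp point (between the pads) lies 6 mm ahead of it; x points along the fingers, z is the direction in which the jaws open and shut, and the axes are right-handed (so a half turn about x gives the same grasp; the last joint's range is limited). The gripper opens to 85 mm and grips with 20 to 120 N. Pads are 22 mm wide; open, the fingers measure 114 mm over their backs; the gripper's body (76 mm by 85 mm) begins 54 mm behind the grasp point. The pads swing forward as they close: fully open they stand 13 mm farther back than shut.
Start: joints at [-84.683, 19.595, 87.324, -0, 73.075, -8.365], TCP at [0.124, -0.51, 0.256] pointing down, gripper open.
Joint ranges: [-145.02, 145.02], [-44.19, 115.74], [2.07, 154.8], [-57.11, 237.11], [16.16, 152.29], [-177.93, 177.93]. Speed limits (degrees/s): [147.25, 147.25, 180, 180, 180, 180].

INTERFACE

Orientations are given as a 3x3 rotation matrix whose columns are the frame's x, y, z axes.
In Python, from bench import r, eyes, finish_job, models gives the robot as it stands.
- The arm moves only by the tool arm_command, never from a script. Its argument "deltas" is a list of rows, each a list of 3 entries, a list of its own where there are three numbers: the shift along the tool's x, y, z in mm, then the turn, a rotation vector about the tool's x, y, z in degrees, then the opening in per cent of the stroke, from 0 (shut) to 100 (fully open). In form: [[[x, y, z], [ax, ay, az], fingers], ...]. A call has 1 to 8 rows; each row is the pose to reach, as a shift and turn from the pose commanded when the call began, along the tool's axes at that moment; what a row does not reach only later rows make up. A row lasts 1/8 s, in which the tool goes at most 62.5 mm and 10.7 degrees, less where a joint would pass 70% of its speed; a pose out of reach is approached as far as the arm can. A call with a gripper value outside its range is refused whole. The fingers move at their own pace and stop on an object; "newtons" is the grip in N (left out, the last holds). Time passes only in rows, so rows that repeat a pose let the fingers close. It gives the time, the measured TCP pose, the force and the opening at its end, in the units of the state.
- r.get_state(): the state, without advancing time (a new reading comes with each control period).
- eyes.capture(name): name is "scene" or "top" or "wrist"; returns the picture (480x640x3 uint8, red, green, blue); there is no depth.
- eyes.camera_info(name): a dict with "mtx" (3x3 intrinsics, pixels), "R" (3x3) and "t" (3): a world point X has camera coordinates R X + t. Camera axes: x right, y down, z forward; pixel columns grow to the right and rows downward; lengths in m; the calibration is good to about 2 mm. A picture is of the moment at which its call begins: read the wrist's pose just before it. camera_info takes no time and is no camera call; for the wrist camera it gives the pose at the moment of the call.
- finish_job(): hands the job in, once; it reports no verdict.
Trained networks look in the newest picture that a camera, given by its name, has taken for a name from the list of things; names that differ only in an ending like _2 or _b are one class to them, and where a whole thing is asked for, a point or a joint stands for the part that bears it (a point fixed in the world has none). Each returns a list of dicts, best first, with "conf" (0 to 1); they miss things now and then, are a little off and sometimes report something else, mostly with a low value. They report only what shows in the picture. A call takes as long as a camera call. They do not tell look-alikes from the thing itself.
- models.search_frame(camera, name): "location" ([column, row] as shares, 0 to 1, of the picture: columns of its width, rows of its height, amid what is visible of it).
- models.masks_of(camera, name): "pixels" (480x640 bool, what is visible of it) and "location" ([column, row] as shares, 0 to 1, of the picture: columns of its width, rows of its height, amid what is visible of it).
The state is a dict: "time_s": time; "joints": joint angles; "dq": joint speeds; "joint_torque": joint torques, N m; "eef_pos": TCP position; "eef_rot": TCP orientation; "contact_force": force on the tool from outside, world axes, zero at the start; "moment": the same for the moment, N m; "opening": opening from 0.0 (shut) to 1.0 (fully open).
Only numpy, scipy, OpenCV 4.12 (cv2) and the standard library are available. Lean on these libraries where they do the work, as an engineer would, in place of code of your own. Each camera call takes 0.05 s, during which the arm holds its last target.

## Working session

There is one attempt and no reset: what is moved stays moved. The work goes in short steps, Python scripts to look and compute and a tool call to move; the robot and the scene stay as the last step left them, time stands still between calls to the robot, and variables do not carry over. Pictures are saved under pics/ and viewed, and the job is handed in when it is done.

Besides the shell and the picture viewer there is one more tool, called as name([rows], argument=value, ...), one row to a line, values as JSON. arm_command: Moves the arm, as the interface text tells. Its arguments: {"type":"object","properties":{"deltas":{"type":"array","items":{"type":"array"}},"newtons":{"type":"number"}},"required":["deltas"]}

```bash
ls; mkdir -p pics; python3 - <<'E'
from bench import r, eyes, finish_job, models
import cv2,numpy as np
print(r.get_state())
for n in ["scene","top","wrist"]:
    im=eyes.capture(n); cv2.imwrite(f"pics/{n}0.png",im[:,:,::-1])
    print(n,eyes.camera_info(n))
E
```

```text
pics
{'time_s': 0.0, 'joints': array([-8.46839596e+01,  1.96359493e+01,  8.73785558e+01, -2.20058181e-04,
        7.30748338e+01, -8.36400699e+00]), 'dq': array([ 0.04881338, -0.02674832,  0.10568758,  0.02466905,  0.05987214,
        0.01102084]), 'joint_torque': array([ 7.47076247e-04, -4.33679080e+01, -2.46015733e+01, -1.33058647e-04,
        7.86401506e-03,  1.63964756e-05]), 'eef_pos': array([ 0.12415845, -0.50972277,  0.25562227]), 'eef_rot': array([[-1.48122700e-04,  9.71631289e-01,  2.36500776e-01],
       [ 1.55220970e-03,  2.36500717e-01, -9.71630074e-01],
       [-9.99998784e-01,  2.23178330e-04, -1.54320664e-03]]), 'contact_force': array([-0.06584537,  0.5002717 ,  0.57381516]), 'moment': array([-0.04357194, -0.01129829, -0.01248523]), 'opening': 1.0021936098721018}
scene {'mtx': array([[588.05937766,   0.        , 332.50361007],
       [  0.        , 588.05937766, 245.80010281],
       [  0.        ,   0.        ,   1.        ]]), 'R': array([[ 0.68525438,  0.72827732,  0.00621088],
       [ 0.57350751, -0.53433201, -0.62094963],
       [-0.44890486,  0.42907044, -0.78382586]]), 't': array([-0.35829229, -0.26282684,  1.73226231])}
top {'mtx': array([[446.61809702,   0.        , 321.04993556],
       [  0.        , 446.61809702, 242.38210446],
       [  0.        ,   0.        ,   1.        ]]), 'R': array([[-0.01883288, -0.99941487, -0.02855247],
       [-0.9875085 ,  0.02306157, -0.15586897],
       [ 0.15643623,  0.02526034, -0.98736499]]), 't': array([0.01815544, 0.53162344, 0.88429445])}
wrist {'mtx': array([[354.93719804,   0.        , 315.53317145],
       [  0.        , 354.93719804, 235.35094762],
       [  0.        ,   0.        ,   1.        ]]), 'R': array([[ 2.37153752e-01, -9.71471922e-01, -6.34013866e-04],
       [-9.34519801e-01, -2.28311265e-01,  2.73032430e-01],
       [-2.65388092e-01, -6.41581668e-02, -9.62004621e-01]]), 't': array([-0.52377573, -0.03563101,  0.37911   ])}
```

View pics/scene0.png

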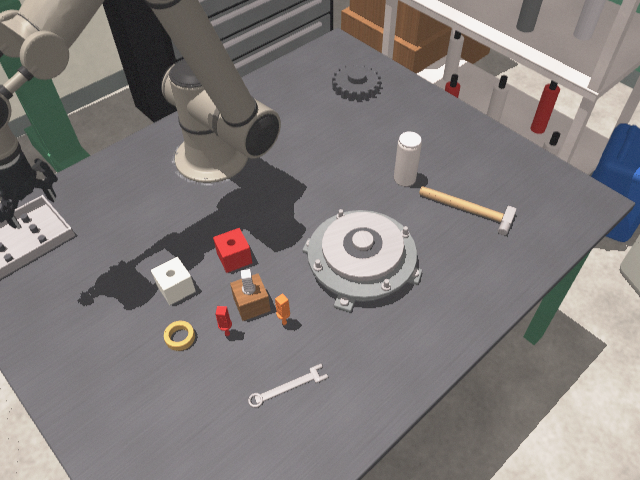

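View pics/top0.png

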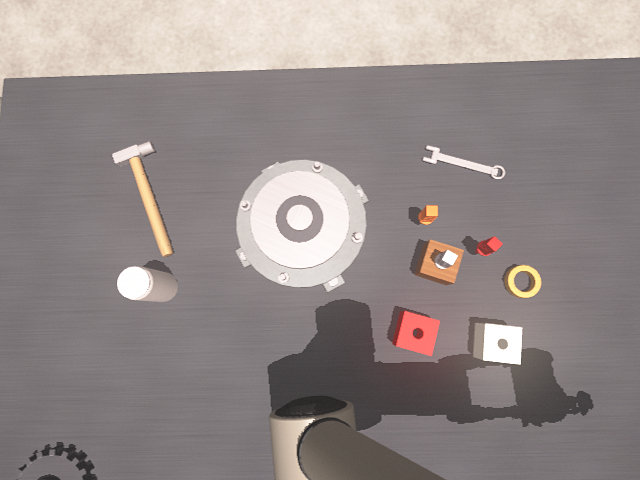

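View pics/wrist0.png

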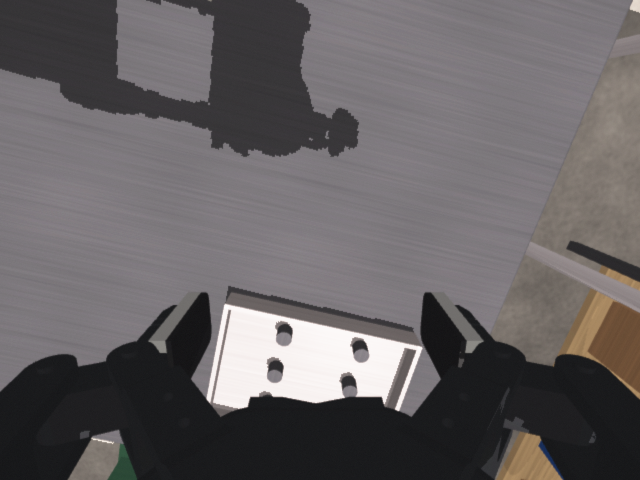

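The probe candidates in the top view are grey/white in the brown wooden stand (441,262), orange at (430,214) and red at (489,246). The stand candidates are brown (441,262), red (418,333) and white (498,343). By the description I choose the grey probe in the wooden block. Next I'll check close crops.

```bash
python3 - <<'E'
import cv2,numpy as np
t=cv2.imread("pics/top0.png"); s=cv2.imread("pics/scene0.png")
c=lambda im,x,y,w,h,k:cv2.resize(im[y:y+h,x:x+w],None,fx=k,fy=k,interpolation=cv2.INTER_CUBIC)
cv2.imwrite("pics/c1.png",c(t,400,190,100,100,6))
cv2.imwrite("pics/c2.png",c(s,210,250,100,80,7))
cv2.imwrite("pics/c3.png",c(t,230,150,145,145,4))
cv2.imwrite("pics/c4.png",c(s,295,195,130,120,5))
E
```

```text
(no output)
```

View pics/c1.png

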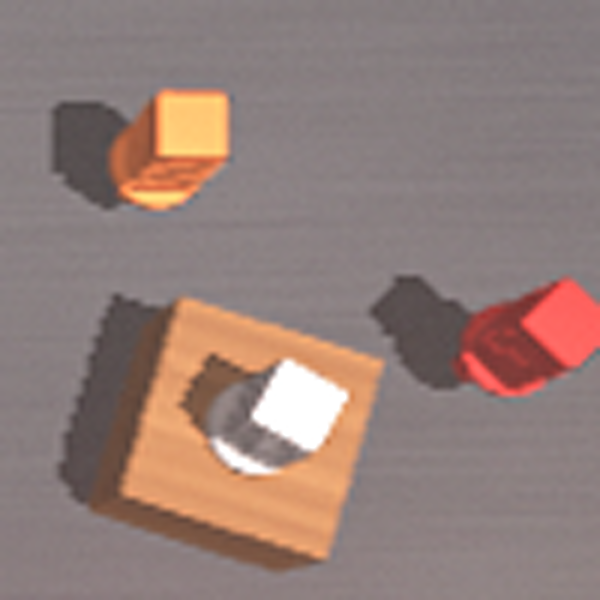

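View pics/c2.png

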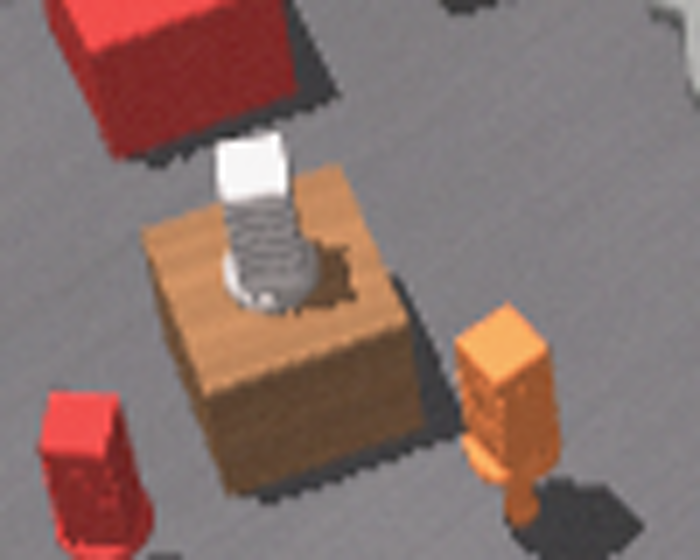

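View pics/c3.png

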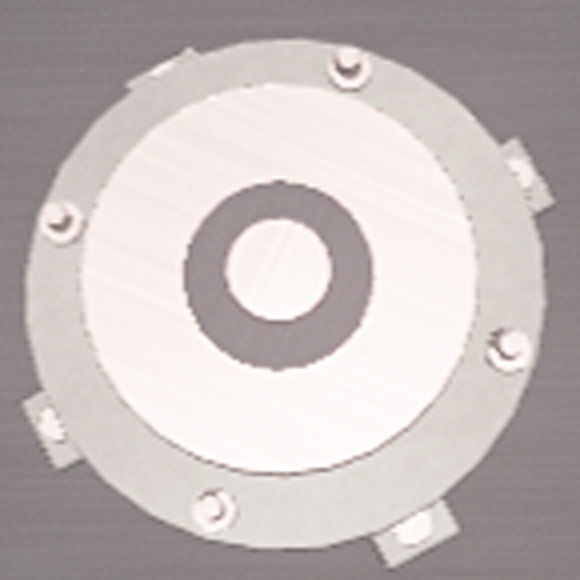

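View pics/c4.png

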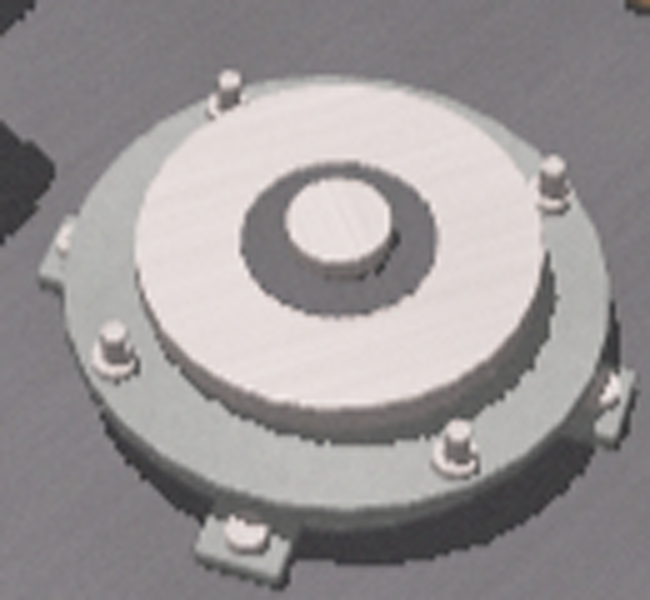

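```bash
cat > h.py <<'E'
import numpy as np
def tri(views):
    A=[]
    for info,(u,v) in views:
        P=info["mtx"]@np.c_[info["R"],info["t"]]
        A+= [u*P[2]-P[0], v*P[2]-P[1]]
    A=np.array(A); A/=np.linalg.norm(A[:,:3],axis=1)[:,None]
    X,res,_,_=np.linalg.lstsq(A[:,:3],-A[:,3],rcond=None)
    return X, np.linalg.norm(A[:,:3]@X+A[:,3])
def onplane(info,uv,z):
    d=info["R"].T@np.linalg.solve(info["mtx"],[uv[0],uv[1],1]); c=-info["R"].T@info["t"]
    return c+d*(z-c[2])/d[2]
def proj(info,X):
    p=info["mtx"]@(info["R"]@np.asarray(X)+info["t"]); return p[:2]/p[2]
E
python3 - <<'E'
from bench import eyes
from h import *
T=eyes.camera_info("top");S=eyes.camera_info("scene")
f=lambda p,o,k:((p[0]+.5)/k-.5+o[0],(p[1]+.5)/k-.5+o[1])
t=lambda p:f(p,(230,150),4); s=lambda p:f(p,(295,195),5)
t2=lambda p:f(p,(400,190),6); s2=lambda p:f(p,(210,250),7)
st=[((212,507),(228,78)),((212,507),(113,330)),((512,342),(113,330)),((512,342),(459,430)),((347,62),(459,430)),((347,62),(553,163)),((60,219),(553,163)),((60,219),(228,78))]
for a,b in st: print(a,b,*tri([(T,t(a)),(S,s(b))]))
print('boss',tri([(T,t((278,269))),(S,s((340,222)))]))
print('probe',tri([(T,t2((299,405))),(S,s2((252,165)))]))
tc=[(181,297),(385,360),(327,560),(122,495)]
for a,b in zip(tc,[(408,320),(205,392),(145,233),(340,168)]): print('st',tri([(T,t2(a)),(S,s2(b))]), onplane(T,t2(a),.065))
for a in [(284,357),(350,397),(318,452),(251,410)]: print('h',onplane(T,t2(a),.127))
print('collar',onplane(T,t2((262,425)),.071))
E
```

```text
(212, 507) (228, 78) [0.46062683 0.0839362  0.07614485] 0.0010079048559234758
(212, 507) (113, 330) [ 0.45291463  0.06628478 -0.11073001] 0.06212060322404166
(512, 342) (113, 330) [ 0.5396678  -0.06699923  0.07594753] 0.0004650514536185709
(512, 342) (459, 430) [ 0.61034338 -0.01430376  0.01391833] 0.11618993037892815
(347, 62) (459, 430) [0.6897688  0.01369668 0.07073533] 0.0015279444192564092
(347, 62) (553, 163) [0.66428153 0.03508472 0.21381499] 0.04965063746649469
(60, 219) (553, 163) [0.61050354 0.16280323 0.07403532] 0.003881273662420806
(60, 219) (228, 78) [0.54919128 0.07878281 0.190468  ] 0.09007035661324694
boss (array([0.57607561, 0.0484008 , 0.0934534 ]), np.float64(0.0006350648264507853))
probe (array([ 0.48532889, -0.23289361,  0.12693122]), np.float64(0.00020924049937439746))
st (array([ 0.53001501, -0.21190724,  0.06534521]), np.float64(0.0005195872595102827)) [ 0.52984519 -0.21227528  0.065     ]
st (array([ 0.50712278, -0.27792784,  0.06599868]), np.float64(0.0005676396702793963)) [ 0.50701277 -0.27854326  0.065     ]
st (array([ 0.44185712, -0.25423137,  0.06424918]), np.float64(0.0018677831069284123)) [ 0.44100901 -0.25507236  0.065     ]
st (array([ 0.46462328, -0.18891936,  0.06243884]), np.float64(0.001218536913903697)) [ 0.46387752 -0.18910085  0.065     ]
h [ 0.50031489 -0.22932652  0.127     ]
h [ 0.48736954 -0.24879913  0.127     ]
h [ 0.47051793 -0.23788233  0.127     ]
h [ 0.48400441 -0.21816298  0.127     ]
collar [ 0.48549564 -0.235081    0.071     ]
```

```bash
cat >> h.py <<'E'
def tool_delta(st,target,jaw_deg=None):
    """world target TCP -> tool-axis shift mm and turn about tool x (deg), tool down"""
    R=st["eef_rot"]; d=R.T@(np.array(target)-st["eef_pos"])*1000
    jaw=np.degrees(np.arctan2(R[1,2],R[0,2]))
    return d, jaw, (None if jaw_deg is None else -((jaw_deg-jaw+180)%360-180))
E
python3 - <<'E'
from bench import eyes,r
from h import *
T=eyes.camera_info("top");S=eyes.camera_info("scene")
f=lambda p,o,k:((p[0]+.5)/k-.5+o[0],(p[1]+.5)/k-.5+o[1])
t2=lambda p:f(p,(400,190),6); s2=lambda p:f(p,(210,250),7)
print('orange',tri([(T,t2((193,125))),(S,s2((504,346)))]))
print('red',tri([(T,t2((562,323))),(S,s2((82,424)))]))
st=r.get_state(); print(tool_delta(st,[.486,-.234,.25],-33.7))
# predicted wrist view
W=eyes.camera_info("wrist")
R=st["eef_rot"]; C=R.T@(-W["R"].T@W["t"]-st["eef_pos"]); print("cam in tool",C)
# rot cam->tool
Rct=R.T@W["R"].T
import scipy.spatial.transform as tr
a=np.radians(-33.7); z=np.array([np.cos(a),np.sin(a),0]); x=np.array([0,0,-1.]); y=np.cross(z,x); Rn=np.c_[x,y,z]
for p in ([.486,-.234,.25],):
    Rw=(Rn@Rct).T; cw=Rn@C+p; i=dict(mtx=W["mtx"],R=Rw,t=-Rw@cw)
    print(proj(i,[.4855,-.233,.127]),proj(i,[.4855,-.233,.065]))
E
```

```text
orange (array([ 0.58019745, -0.21025644,  0.1040921 ]), np.float64(0.0008409245234635156))
red (array([ 0.51250191, -0.32412751,  0.10303042]), np.float64(2.3865541332036142e-05))
(array([   6.08875251,  416.80241653, -182.40830902]), np.float64(-76.31992813165715), np.float64(-42.61992813165716))
cam in tool [-0.11828228  0.06953622 -0.00088683]
[315.16952989 235.97359688] [315.2021533  216.49744103]
```

arm_command([
  [[0,52,-22],[-5,0,0],100],
  [[0,104,-45],[-10,0,0],100],
  [[0,156,-68],[-16,0,0],80],
  [[0,208,-91],[-21,0,0],60],
  [[0,260,-114],[-27,0,0],60],
  [[0,312,-137],[-32,0,0],60],
  [[0,365,-160],[-37,0,0],60],
  [[0,417,-182],[-42.6,0,0],60],
], newtons=60)

```text
time_s: 1.15
eef_pos: [0.4876, -0.2332, 0.2562]
eef_rot: [[-0.0, 0.552, 0.834], [-0.0, 0.834, -0.552], [-1.0, -0.0, -0.0]]
contact_force: [0.6, -1.1, 0.4]
opening: 0.597
```

```bash
python3 - <<'E'
from bench import r, eyes
import cv2,numpy as np
from h import *
st=r.get_state(); W=eyes.camera_info("wrist")
im=eyes.capture("wrist"); cv2.imwrite("pics/w1.png",im[:,:,::-1])
cv2.imwrite("pics/w1c.png",cv2.resize(im[140:320,220:420,::-1],None,fx=4,fy=4,interpolation=cv2.INTER_CUBIC)[:600,:800])
print(st["time_s"],st["eef_pos"],st["contact_force"],st["opening"],tool_delta(st,[.4855,-.2335,.105],-33.7))
np.save("w1.npy",dict(W=W,st=st),allow_pickle=True)
E
```

```text
1.15 [ 0.48760986 -0.23320363  0.25615451] [ 0.59165091 -1.13139723  0.43108113] 0.5973164266747354 (array([151.15499708,  -1.38593489,  -1.57213549]), np.float64(-33.53267229830223), np.float64(0.16732770169778632))
```

View pics/w1c.png

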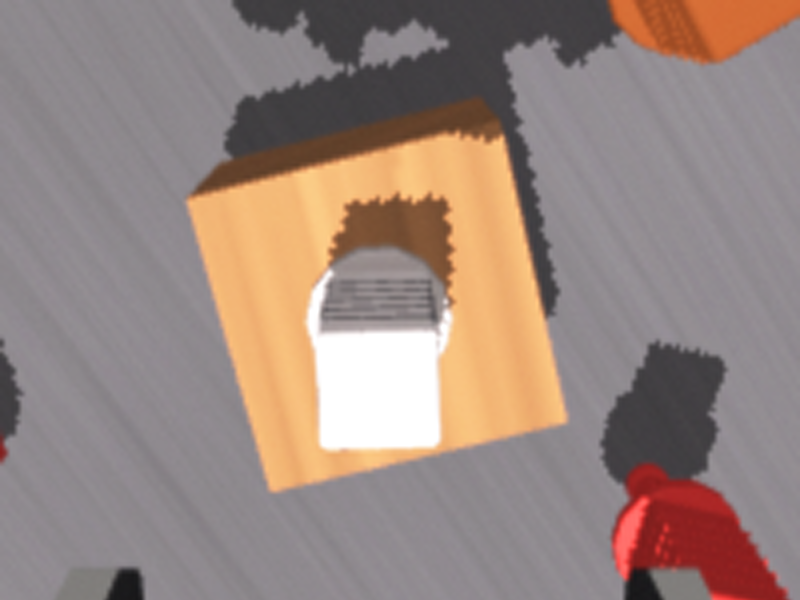

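The wrist crop shows the grey probe upright in the wooden block, with its handle flats square to the jaws. The top centre is at (314.6,237.6), and the orange and red look-alikes are well clear.

```bash
python3 - <<'E'
from bench import r, eyes
from h import *
d=np.load("w1.npy",allow_pickle=True).item();W=d["W"];T=eyes.camera_info("top")
g=lambda p:((p[0]+.5)/4-.5+220,(p[1]+.5)/4-.5+140)
X=tri([(W,g((379,391))),(T,(449.75,257.4))]);print(X,onplane(W,g((379,391)),.127))
c=[onplane(W,g(p),.065) for p in [(188,198),(500,128),(567,422),(273,492)]];print(np.mean(c,0))
h=[onplane(W,g(p),.127) for p in [(316,333),(437,333),(440,447),(320,447)]];print(np.mean(h,0),[np.degrees(np.arctan2(*(h[a]-h[b])[1::-1])) for a,b in((1,0),(2,3),(0,3),(1,2))])
st=r.get_state();print(tool_delta(st,[X[0][0],X[0][1],.105],-33.7))
E
```

```text
(array([ 0.48503211, -0.23470507,  0.12348582]), np.float64(0.0002957045201625589)) [ 0.4855822  -0.23407463  0.127     ]
[ 0.48586805 -0.23451802  0.065     ]
[ 0.48550805 -0.23394666  0.127     ] [np.float64(-33.49333465359125), np.float64(-33.492932156029326), np.float64(57.711645017471284), np.float64(58.55861581732844)]
(array([150.98013071,  -9.09278139,  -2.89002272]), np.float64(-33.09400257531791), np.float64(0.6059974246821014))
```

arm_command([
  [[40,0,0],[0,0,0],60],
  [[80,0,0],[0,0,0],60],
  [[80,0,0],[0,0,0],60],
  [[80,0,0],[0,0,0],60],
])

```text
time_s: 1.7
eef_pos: [0.4869, -0.2352, 0.1776]
eef_rot: [[0.001, 0.555, 0.832], [-0.001, 0.832, -0.555], [-1.0, -0.0, 0.002]]
contact_force: [-0.4, -0.7, 0.1]
opening: 0.602
```

```bash
python3 - <<'E'
from bench import r, eyes
from h import *
st=r.get_state();print(st["time_s"],st["eef_pos"],st["dq"],tool_delta(st,[.4857,-.2342,.100],-33.5))
E
```

```text
1.7 [ 0.48689286 -0.23517105  0.17760334] [-0.04807353 -0.91363317 -0.70891947 -0.01102665 -0.37474419 -0.08172517] (array([77.60050528,  0.1509724 , -1.66838632]), np.float64(-33.730119426584295), np.float64(-0.23011942658428097))
```

arm_command([
  [[35,0,-1.5],[0,0,0],60],
  [[60,0,-1.5],[0,0,0],60],
  [[73.5,0,-1.5],[0,0,0],60],
  [[73.5,0,-1.5],[0,0,0],60],
  [[73.5,0,-1.5],[0,0,0],0],
  [[73.5,0,-1.5],[0,0,0],0],
  [[73.5,0,-1.5],[0,0,0],0],
  [[73.5,0,-1.5],[0,0,0],0],
], newtons=60)

```text
time_s: 2.7
eef_pos: [0.4858, -0.2343, 0.1042]
eef_rot: [[0.002, 0.555, 0.832], [-0.002, 0.832, -0.555], [-1.0, -0.0, 0.003]]
contact_force: [-0.3, -0.5, 7.6]
opening: 0.252
```

```bash
python3 - <<'E'
from bench import r, eyes
from h import *
st=r.get_state();print(st["time_s"],st["eef_pos"],st["eef_rot"],st["dq"],st["contact_force"],st["opening"])
E
```

```text
2.7 [ 0.4857531  -0.2342893   0.10419462] [[ 2.16400182e-03  5.55091466e-01  8.31786500e-01]
 [-1.58483800e-03  8.31789307e-01 -5.55089216e-01]
 [-9.99996403e-01 -1.17032782e-04  2.67972362e-03]] [-0.05260015 -0.08238194  0.06969122 -0.02922939 -0.05014122 -0.05414222] [-0.27233855 -0.46665446  7.60429015] 0.25198277350576415
```

arm_command([
  [[-40,0,0],[0,0,0],0],
  [[-80,0,0],[0,0,0],0],
  [[-120,0,0],[0,0,0],0],
  [[-120,52,-32],[0,0,0],0],
  [[-120,104,-64],[0,0,0],0],
  [[-120,157,-97],[0,0,0],0],
  [[-120,209,-129],[0,0,0],0],
  [[-120,261,-161],[0,0,0],0],
])

```text
time_s: 3.7
eef_pos: [0.4957, 0.0746, 0.223]
eef_rot: [[0.0, 0.555, 0.832], [-0.0, 0.832, -0.555], [-1.0, 0.0, 0.0]]
contact_force: [1.3, 0.5, -1.7]
opening: 0.246
```

arm_command([
  [[20,0,0],[0,0,0],0],
  [[20,0,0],[0,0,0],0],
  [[20,0,0],[0,0,0],0],
])

```text
time_s: 4.08
eef_pos: [0.4963, 0.072, 0.2033]
eef_rot: [[0.0, 0.556, 0.831], [-0.0, 0.831, -0.556], [-1.0, 0.0, 0.0]]
contact_force: [0.1, 0.5, -1.6]
opening: 0.259
```

```bash
python3 - <<'E'
from bench import r, eyes
from h import *
import cv2
st=r.get_state();print(st["time_s"],st["eef_pos"],st["eef_rot"],st["dq"],st["contact_force"],st["opening"])
im=eyes.capture("scene"); cv2.imwrite("pics/s2.png",cv2.resize(im[120:270,230:430,::-1],None,fx=4,fy=4,interpolation=cv2.INTER_CUBIC))
im=eyes.capture("wrist"); cv2.imwrite("pics/w2.png",im[:,:,::-1])
print(tool_delta(st,[.4969,.0724,.18]))
S=eyes.camera_info("scene")
p=st["eef_pos"]
for dz in (.078,.083,.088,.093,.098):print(dz,(proj(S,p-[0,0,dz])-[230,120])*4)
E
```

```text
4.075 [0.49626591 0.07204939 0.20327079] [[ 3.84765545e-04  5.55950511e-01  8.31215304e-01]
 [-1.93839155e-04  8.31215391e-01 -5.55950480e-01]
 [-9.99999907e-01  5.27885175e-05  4.27588020e-04]] [-0.7348909  -0.41512852 -0.4057077   0.04110209 -0.16833451  0.03726374] [ 0.07741235  0.52866389 -1.568477  ] 0.25859397453459926
(array([23.27096532,  0.64272925,  0.32219725]), np.float64(-33.776209965578985), None)
0.078 [467.1417962  349.07174839]
0.083 [466.93646399 354.5395559 ]
0.088 [466.7322417  359.97780708]
0.093 [466.52912036 365.38674095]
0.098 [466.3270911  370.76659394]
```

View pics/s2.png

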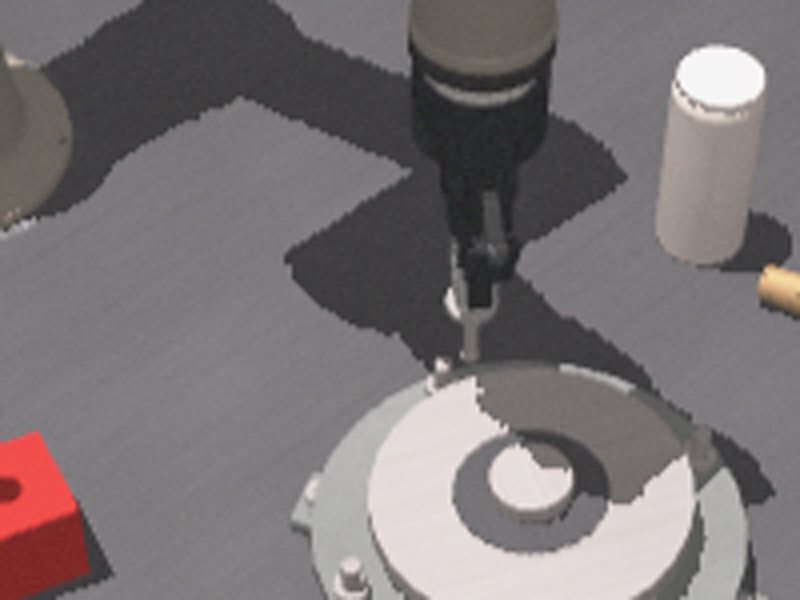

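View pics/w2.png

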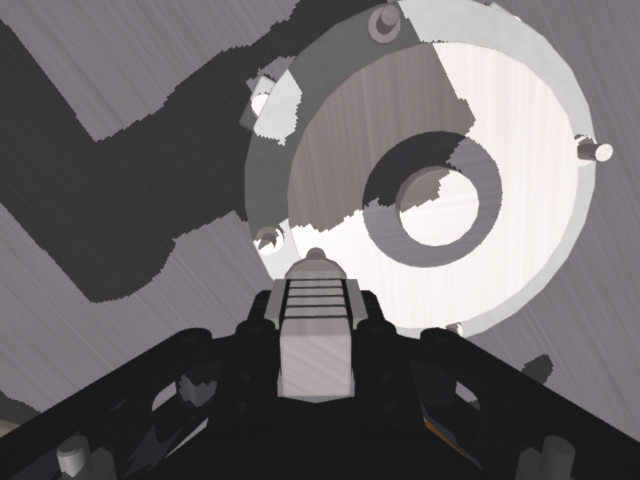

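arm_command([
  [[15,0.6,0],[0,0,0],0],
  [[26,0.6,0.3],[0,0,0],0],
  [[26,0.6,0.3],[0,0,0],0],
  [[26,0.6,0.3],[0,0,0],0],
])

```text
time_s: 4.68
eef_pos: [0.4967, 0.0729, 0.1767]
eef_rot: [[-0.0, 0.555, 0.832], [-0.0, 0.832, -0.555], [-1.0, -0.0, -0.0]]
contact_force: [0.1, -0.7, -1.4]
opening: 0.249
```

arm_command([
  [[0.5,0,0],[0,0,0],0],
  [[1,0,0],[0,0,0],0],
])

```text
time_s: 4.92
eef_pos: [0.4968, 0.073, 0.176]
eef_rot: [[0.001, 0.555, 0.832], [-0.0, 0.832, -0.555], [-1.0, 0.0, 0.001]]
contact_force: [-0.3, 0.2, -2.0]
opening: 0.25
```

arm_command([
  [[0.5,0,0],[0,0,0],0],
  [[1,0,0],[0,0,0],0],
])

```text
time_s: 5.18
eef_pos: [0.4966, 0.073, 0.1748]
eef_rot: [[0.0, 0.555, 0.832], [-0.0, 0.832, -0.555], [-1.0, 0.0, 0.0]]
contact_force: [0.2, -0.2, -0.7]
opening: 0.252
```

arm_command([
  [[0.5,0,0],[0,0,0],0],
  [[1,0,0],[0,0,0],0],
])

```text
time_s: 5.42
eef_pos: [0.4966, 0.073, 0.1737]
eef_rot: [[-0.0, 0.555, 0.832], [-0.0, 0.832, -0.555], [-1.0, -0.0, -0.0]]
contact_force: [-0.7, 0.2, -2.5]
opening: 0.251
```

arm_command([
  [[0.5,0,0],[0,0,0],0],
  [[1,0,0],[0,0,0],0],
])

```text
time_s: 5.68
eef_pos: [0.4966, 0.073, 0.1727]
eef_rot: [[0.0, 0.555, 0.832], [-0.0, 0.832, -0.555], [-1.0, -0.0, 0.0]]
contact_force: [-0.2, -0.7, -2.1]
opening: 0.254
```

arm_command([
  [[0.5,0,0],[0,0,0],0],
  [[1,0,0],[0,0,0],0],
])

```text
time_s: 5.92
eef_pos: [0.4966, 0.073, 0.1717]
eef_rot: [[0.0, 0.555, 0.832], [-0.0, 0.832, -0.555], [-1.0, -0.0, 0.0]]
contact_force: [-0.6, -0.1, -2.4]
opening: 0.252
```

arm_command([
  [[0.5,0,0],[0,0,0],0],
  [[1,0,0],[0,0,0],0],
])

```text
time_s: 6.18
eef_pos: [0.4966, 0.073, 0.1707]
eef_rot: [[-0.0, 0.555, 0.832], [-0.0, 0.832, -0.555], [-1.0, -0.0, 0.0]]
contact_force: [-0.2, 0.3, -1.5]
opening: 0.251
```

arm_command([
  [[0.5,0,0],[0,0,0],0],
  [[1,0,0],[0,0,0],0],
])

```text
time_s: 6.42
eef_pos: [0.4966, 0.073, 0.1697]
eef_rot: [[0.0, 0.555, 0.832], [-0.0, 0.832, -0.555], [-1.0, -0.0, 0.0]]
contact_force: [0.4, -0.4, -1.9]
opening: 0.253
```

arm_command([
  [[0.5,0,0],[0,0,0],0],
  [[1,0,0],[0,0,0],0],
])

```text
time_s: 6.68
eef_pos: [0.4966, 0.073, 0.1687]
eef_rot: [[0.0, 0.555, 0.832], [-0.0, 0.832, -0.555], [-1.0, -0.0, 0.0]]
contact_force: [-0.1, 0.4, -1.2]
opening: 0.25
```

arm_command([
  [[0.5,0,0],[0,0,0],0],
  [[1,0,0],[0,0,0],0],
])

```text
time_s: 6.92
eef_pos: [0.4966, 0.073, 0.1677]
eef_rot: [[0.0, 0.555, 0.832], [-0.0, 0.832, -0.555], [-1.0, -0.0, 0.0]]
contact_force: [0.3, 1.0, -1.9]
opening: 0.248
```

arm_command([
  [[0.5,0,0],[0,0,0],0],
  [[1,0,0],[0,0,0],0],
])

```text
time_s: 7.18
eef_pos: [0.4967, 0.073, 0.1668]
eef_rot: [[0.0, 0.555, 0.832], [-0.0, 0.832, -0.555], [-1.0, -0.0, 0.0]]
contact_force: [-0.1, 0.3, -0.7]
opening: 0.248
```

arm_command([
  [[0.3,0,0],[0,0,0],0],
])

```text
time_s: 7.3
eef_pos: [0.4967, 0.073, 0.1667]
eef_rot: [[0.0, 0.555, 0.832], [-0.0, 0.832, -0.555], [-1.0, 0.0, 0.0]]
contact_force: [-0.7, 1.0, 0.8]
opening: 0.251
```

```bash
python3 -c "
from bench import r
s=r.get_state();print(s['time_s'],s['eef_pos'],s['contact_force'])"
```

```text
7.3 [0.49670395 0.07299661 0.16665351] [-0.65576885  1.04393577  0.78803937]
```

arm_command([
  [[0.2,0,0],[0,0,0],0],
  [[0.2,0,0],[0,0,0],0],
])

```text
time_s: 7.55
eef_pos: [0.4967, 0.073, 0.1666]
eef_rot: [[0.001, 0.555, 0.832], [-0.0, 0.832, -0.555], [-1.0, 0.0, 0.0]]
contact_force: [-1.3, 0.7, 2.8]
opening: 0.252
```

```bash
python3 -c "
from bench import r
s=r.get_state();print(s['time_s'],s['eef_pos'],s['contact_force'])"
```

```text
7.55 [0.496739   0.07300201 0.1665544 ] [-1.28668926  0.70192221  2.83421602]
```

arm_command([
  [[-12,0,0],[0,0,0],0],
  [[-15,-18,34],[0,0,0],0],
  [[-15,-37,68],[0,0,0],0],
  [[-15,-55.5,102.5],[0,0,0],0],
  [[-15,-55.5,102.5],[0,0,0],0],
  [[-8,-55.5,102.5],[0,0,0],0],
  [[-8,-55.5,102.5],[0,0,0],0],
  [[-8,-55.5,102.5],[0,0,0],0],
])

```text
time_s: 8.55
eef_pos: [0.5508, -0.0293, 0.1743]
eef_rot: [[-0.0, 0.554, 0.832], [0.0, 0.832, -0.554], [-1.0, -0.0, -0.0]]
contact_force: [0.1, 0.5, -1.7]
opening: 0.251
```

```bash
python3 -c "
from bench import r
s=r.get_state();print(s['time_s'],s['eef_pos'],s['contact_force'],s['dq'])"
```

```text
8.55 [ 0.55077461 -0.0292735   0.17430886] [ 0.07503534  0.47138644 -1.71831642] [-0.06295267 -0.18544612 -0.38517463  0.04085017 -0.03264781 -0.13876718]
```

arm_command([
  [[0.6,0,0],[0,0,0],0],
  [[1.3,0.0,0],[0,0,0],0],
])

```text
time_s: 8.8
eef_pos: [0.5511, -0.0298, 0.1731]
eef_rot: [[0.0, 0.555, 0.832], [-0.0, 0.832, -0.555], [-1.0, 0.0, 0.0]]
contact_force: [0.4, -0.4, -2.0]
opening: 0.249
```

arm_command([
  [[0.4,0,0],[0,0,0],0],
  [[0.7,0.0,0],[0,0,0],0],
])

```text
time_s: 9.05
eef_pos: [0.5511, -0.0301, 0.1722]
eef_rot: [[-0.0, 0.555, 0.832], [-0.0, 0.832, -0.555], [-1.0, -0.0, 0.0]]
contact_force: [-0.6, -0.2, -2.3]
opening: 0.25
```

arm_command([
  [[0.4,0,0],[0,0,0],0],
  [[0.7,0.0,0],[0,0,0],0],
])

```text
time_s: 9.3
eef_pos: [0.5511, -0.0301, 0.1716]
eef_rot: [[0.0, 0.555, 0.832], [-0.0, 0.832, -0.555], [-1.0, -0.0, 0.0]]
contact_force: [0.5, -0.6, -1.7]
opening: 0.256
```

arm_command([
  [[0.4,0,0],[0,0,0],0],
  [[0.7,0.0,0],[0,0,0],0],
])

```text
time_s: 9.55
eef_pos: [0.551, -0.0301, 0.1708]
eef_rot: [[-0.0, 0.555, 0.832], [-0.0, 0.832, -0.555], [-1.0, -0.0, 0.0]]
contact_force: [0.3, 0.5, -1.1]
opening: 0.253
```

arm_command([
  [[0.4,0,0],[0,0,0],0],
  [[0.7,0.0,0],[0,0,0],0],
])

```text
time_s: 9.8
eef_pos: [0.5511, -0.0301, 0.1701]
eef_rot: [[-0.0, 0.555, 0.832], [-0.0, 0.832, -0.555], [-1.0, -0.0, 0.0]]
contact_force: [0.2, 0.4, -1.0]
opening: 0.246
```

arm_command([
  [[0.4,0,0],[0,0,0],0],
  [[0.7,0.0,0],[0,0,0],0],
])

```text
time_s: 10.05
eef_pos: [0.5511, -0.0301, 0.1694]
eef_rot: [[-0.0, 0.555, 0.832], [-0.0, 0.832, -0.555], [-1.0, -0.0, 0.0]]
contact_force: [-0.5, 0.1, -1.8]
opening: 0.251
```

arm_command([
  [[0.4,0,0],[0,0,0],0],
  [[0.7,0.0,0],[0,0,0],0],
])

```text
time_s: 10.3
eef_pos: [0.5511, -0.0301, 0.1688]
eef_rot: [[0.0, 0.555, 0.832], [-0.0, 0.832, -0.555], [-1.0, -0.0, 0.0]]
contact_force: [-0.0, 0.4, -1.6]
opening: 0.25
```

arm_command([
  [[0.4,0,0],[0,0,0],0],
  [[0.7,0.0,0],[0,0,0],0],
])

```text
time_s: 10.55
eef_pos: [0.5511, -0.0301, 0.168]
eef_rot: [[-0.0, 0.555, 0.832], [-0.0, 0.832, -0.555], [-1.0, -0.0, 0.0]]
contact_force: [-0.0, 0.1, -2.0]
opening: 0.251
```

arm_command([
  [[0.4,0,0],[0,0,0],0],
  [[0.7,0.0,0],[0,0,0],0],
])

```text
time_s: 10.8
eef_pos: [0.5511, -0.0301, 0.1673]
eef_rot: [[-0.0, 0.555, 0.832], [-0.0, 0.832, -0.555], [-1.0, -0.0, -0.0]]
contact_force: [0.1, -0.1, -2.4]
opening: 0.249
```

arm_command([
  [[0.4,0,0],[0,0,0],0],
  [[0.7,0.0,0],[0,0,0],0],
])

```text
time_s: 11.05
eef_pos: [0.5511, -0.0301, 0.1667]
eef_rot: [[0.0, 0.555, 0.832], [-0.0, 0.832, -0.555], [-1.0, -0.0, 0.0]]
contact_force: [0.5, 0.6, -2.1]
opening: 0.249
```

arm_command([
  [[0.4,0,0],[0,0,0],0],
  [[0.7,0.0,0],[0,0,0],0],
])

```text
time_s: 11.3
eef_pos: [0.5511, -0.0301, 0.166]
eef_rot: [[0.0, 0.555, 0.832], [-0.0, 0.832, -0.555], [-1.0, -0.0, 0.0]]
contact_force: [-0.0, 0.2, -2.4]
opening: 0.248
```

arm_command([
  [[0.4,0,0],[0,0,0],0],
  [[0.7,0.0,0],[0,0,0],0],
])

```text
time_s: 11.55
eef_pos: [0.5511, -0.0301, 0.1652]
eef_rot: [[0.0, 0.555, 0.832], [-0.0, 0.832, -0.555], [-1.0, -0.0, 0.0]]
contact_force: [-0.7, 0.7, -2.4]
opening: 0.246
```

arm_command([
  [[0.4,0,0],[0,0,0],0],
  [[0.7,0.0,0],[0,0,0],0],
])

```text
time_s: 11.8
eef_pos: [0.5511, -0.0301, 0.1646]
eef_rot: [[-0.0, 0.555, 0.832], [-0.0, 0.832, -0.555], [-1.0, -0.0, 0.0]]
contact_force: [0.3, -0.1, -1.9]
opening: 0.251
```

arm_command([
  [[0.4,0,0],[0,0,0],0],
  [[0.7,0.0,0],[0,0,0],0],
])

```text
time_s: 12.05
eef_pos: [0.5511, -0.0301, 0.1639]
eef_rot: [[0.0, 0.555, 0.832], [-0.0, 0.832, -0.555], [-1.0, -0.0, 0.0]]
contact_force: [0.1, 0.2, -1.4]
opening: 0.249
```

arm_command([
  [[0.4,0,0],[0,0,0],0],
  [[0.7,0.0,0],[0,0,0],0],
])

```text
time_s: 12.3
eef_pos: [0.5512, -0.0301, 0.1634]
eef_rot: [[0.0, 0.555, 0.832], [-0.0, 0.832, -0.555], [-1.0, 0.0, 0.0]]
contact_force: [0.3, 0.7, 1.0]
opening: 0.253
```

arm_command([
  [[0.2,0,0],[0,0,0],0],
  [[0.2,0,0],[0,0,0],0],
])

```text
time_s: 12.55
eef_pos: [0.5512, -0.0301, 0.1633]
eef_rot: [[0.0, 0.555, 0.832], [-0.0, 0.832, -0.555], [-1.0, 0.0, 0.0]]
contact_force: [-0.4, 0.9, 1.2]
opening: 0.247
```

```bash
python3 -c "
from bench import r
s=r.get_state();print(s['time_s'],s['eef_pos'],s['contact_force'])"
```

```text
12.55 [ 0.55117545 -0.03008445  0.16328149] [-0.40174353  0.90156372  1.21114684]
```

arm_command([
  [[-12,0,0],[0,0,0],0],
  [[-15,34,18],[0,0,0],0],
  [[-15,68,37],[0,0,0],0],
  [[-15,102.3,55],[0,0,0],0],
  [[-15,102.3,55],[0,0,0],0],
  [[-8,102.3,55],[0,0,0],0],
  [[-8,102.3,55],[0,0,0],0],
  [[-8,102.3,55],[0,0,0],0],
])

```text
time_s: 13.55
eef_pos: [0.6531, 0.024, 0.1712]
eef_rot: [[-0.0, 0.556, 0.831], [-0.0, 0.831, -0.556], [-1.0, -0.0, -0.0]]
contact_force: [-0.1, 0.6, -2.9]
opening: 0.249
```

arm_command([
  [[0.5,0,0],[0,0,0],0],
  [[1,0.0,0],[0,0,0],0],
])

```text
time_s: 13.8
eef_pos: [0.6536, 0.0243, 0.1702]
eef_rot: [[0.0, 0.555, 0.832], [-0.0, 0.832, -0.555], [-1.0, 0.0, 0.0]]
contact_force: [0.1, -0.2, -1.2]
opening: 0.248
```

arm_command([
  [[0.4,0,0],[0,0,0],0],
  [[0.7,0.0,0],[0,0,0],0],
])

```text
time_s: 14.05
eef_pos: [0.6536, 0.0245, 0.1692]
eef_rot: [[0.0, 0.555, 0.832], [-0.0, 0.832, -0.555], [-1.0, -0.0, 0.0]]
contact_force: [-1.1, -0.0, -1.8]
opening: 0.252
```

arm_command([
  [[0.4,0,0],[0,0,0],0],
  [[0.7,0.0,0],[0,0,0],0],
])

```text
time_s: 14.3
eef_pos: [0.6536, 0.0245, 0.1685]
eef_rot: [[-0.0, 0.555, 0.832], [-0.0, 0.832, -0.555], [-1.0, -0.0, 0.0]]
contact_force: [-1.6, -0.8, -1.3]
opening: 0.252
```

arm_command([
  [[0.4,0,0],[0,0,0],0],
  [[0.7,0.0,0],[0,0,0],0],
])

```text
time_s: 14.55
eef_pos: [0.6536, 0.0245, 0.1679]
eef_rot: [[0.0, 0.555, 0.832], [-0.0, 0.832, -0.555], [-1.0, -0.0, 0.0]]
contact_force: [-0.0, -0.0, -0.9]
opening: 0.25
```

arm_command([
  [[0.4,0,0],[0,0,0],0],
  [[0.7,0.0,0],[0,0,0],0],
])

```text
time_s: 14.8
eef_pos: [0.6537, 0.0245, 0.1676]
eef_rot: [[0.001, 0.555, 0.832], [-0.0, 0.832, -0.555], [-1.0, 0.0, 0.001]]
contact_force: [-1.4, -0.8, 1.9]
opening: 0.246
```

arm_command([
  [[0,0,0],[0,0,0],0],
])

```text
time_s: 14.92
eef_pos: [0.6537, 0.0245, 0.1676]
eef_rot: [[0.001, 0.555, 0.832], [-0.0, 0.832, -0.555], [-1.0, 0.0, 0.001]]
contact_force: [-0.7, 0.6, 2.0]
opening: 0.252
```

```bash
python3 -c "
from bench import r
s=r.get_state();print(s['time_s'],s['eef_pos'],s['contact_force'])"
```

```text
14.925 [0.65372401 0.02450704 0.16762224] [-0.68103792  0.64963256  1.95744768]
```

arm_command([
  [[-12,0,0],[0,0,0],0],
  [[-15,18,-34],[0,0,0],0],
  [[-15,37,-68],[0,0,0],0],
  [[-15,55,-102],[0,0,0],0],
  [[-15,55,-102],[0,0,0],0],
  [[-6,55,-102],[0,0,0],0],
  [[-6,55,-102],[0,0,0],0],
  [[-6,55,-102],[0,0,0],0],
])

```text
time_s: 15.92
eef_pos: [0.5996, 0.1259, 0.1728]
eef_rot: [[-0.0, 0.556, 0.831], [-0.0, 0.831, -0.556], [-1.0, -0.0, -0.0]]
contact_force: [-0.1, -1.3, -1.8]
opening: 0.249
```

arm_command([
  [[0.4,0,0],[0,0,0],0],
  [[0.7,0.0,0],[0,0,0],0],
])

```text
time_s: 16.18
eef_pos: [0.5994, 0.1266, 0.1725]
eef_rot: [[0.0, 0.555, 0.832], [-0.0, 0.832, -0.555], [-1.0, 0.0, 0.0]]
contact_force: [-0.1, 0.2, -2.0]
opening: 0.251
```

arm_command([
  [[0.4,0,0],[0,0,0],0],
  [[0.7,0.0,0],[0,0,0],0],
])

```text
time_s: 16.42
eef_pos: [0.5993, 0.1269, 0.1718]
eef_rot: [[0.0, 0.555, 0.832], [-0.0, 0.832, -0.555], [-1.0, -0.0, 0.0]]
contact_force: [0.1, 0.1, -2.1]
opening: 0.251
```

arm_command([
  [[0.4,0,0],[0,0,0],0],
  [[0.7,0.0,0],[0,0,0],0],
])

```text
time_s: 16.68
eef_pos: [0.5993, 0.1269, 0.1712]
eef_rot: [[0.0, 0.555, 0.832], [-0.0, 0.832, -0.555], [-1.0, 0.0, 0.0]]
contact_force: [-0.2, 0.4, -1.0]
opening: 0.252
```

arm_command([
  [[0.3,0,0],[0,0,0],0],
  [[0.5,0.0,0],[0,0,0],0],
])

```text
time_s: 16.92
eef_pos: [0.5994, 0.1269, 0.171]
eef_rot: [[0.001, 0.555, 0.832], [-0.0, 0.832, -0.555], [-1.0, 0.0, 0.0]]
contact_force: [-0.1, -0.4, 2.7]
opening: 0.251
```

```bash
python3 -c "
from bench import r
s=r.get_state();print(s['time_s'],s['eef_pos'],s['contact_force'])"
```

```text
16.925 [0.59940752 0.12688054 0.17096381] [-0.14571873 -0.39815357  2.70270496]
```

arm_command([
  [[-6,0,0],[0,0,0],0],
  [[-6,2.4,11],[0,0,0],0],
  [[-6,2.4,11],[0,0,0],0],
  [[-2,2.4,11],[0,0,0],0],
  [[-1,2.4,11],[0,0,0],0],
  [[-0.5,2.4,11],[0,0,0],0],
])

```text
time_s: 17.68
eef_pos: [0.6096, 0.1227, 0.1711]
eef_rot: [[-0.0, 0.555, 0.832], [-0.0, 0.832, -0.555], [-1.0, -0.0, -0.0]]
contact_force: [-0.4, -0.5, -0.2]
opening: 0.25
```

arm_command([
  [[0.3,0,0],[0,0,0],0],
  [[0.6,0.0,0],[0,0,0],0],
])

```text
time_s: 17.92
eef_pos: [0.6098, 0.1228, 0.1709]
eef_rot: [[0.0, 0.555, 0.832], [-0.0, 0.832, -0.555], [-1.0, 0.0, 0.0]]
contact_force: [-0.9, -0.4, 3.3]
opening: 0.254
```

```bash
python3 -c "
from bench import r
s=r.get_state();print(s['time_s'],s['eef_pos'],s['contact_force'])"
```

```text
17.925 [0.60976651 0.1227588  0.1708662 ] [-0.89752081 -0.35045416  3.32751079]
```

arm_command([
  [[0.3,0,0],[0,0,0],0],
  [[0.6,0.0,0],[0,0,0],0],
])

```text
time_s: 18.18
eef_pos: [0.6099, 0.1228, 0.1706]
eef_rot: [[0.001, 0.555, 0.832], [0.0, 0.832, -0.555], [-1.0, 0.0, 0.001]]
contact_force: [-3.0, -1.0, 6.5]
opening: 0.25
```

arm_command([
  [[0.3,0,0],[0,0,0],0],
  [[0.6,0.0,0],[0,0,0],0],
])

```text
time_s: 18.42
eef_pos: [0.6099, 0.1228, 0.1703]
eef_rot: [[0.001, 0.555, 0.832], [0.0, 0.832, -0.555], [-1.0, 0.001, 0.001]]
contact_force: [-2.4, -1.6, 7.0]
opening: 0.248
```

arm_command([
  [[0.3,0,0],[0,0,0],0],
  [[0.6,0.0,0],[0,0,0],0],
  [[0.9,0,0],[0,0,0],0],
  [[1.2,0.0,0],[0,0,0],0],
])

```text
time_s: 18.92
eef_pos: [0.61, 0.1228, 0.1691]
eef_rot: [[0.001, 0.555, 0.832], [0.0, 0.832, -0.555], [-1.0, 0.001, 0.001]]
contact_force: [-2.8, 0.3, 7.3]
opening: 0.256
```

```bash
python3 -c "
from bench import r
s=r.get_state();print(s['time_s'],s['eef_pos'],s['contact_force'],s['opening'])"
```

```text
18.925 [0.60996528 0.12279971 0.16913118] [-2.80802298  0.27480237  7.29158983] 0.25588336364636555
```

arm_command([
  [[0.3,0,0],[0,0,0],0],
  [[0.6,0.0,0],[0,0,0],0],
  [[0.9,0,0],[0,0,0],0],
  [[1.2,0.0,0],[0,0,0],0],
  [[1.4,0.0,0],[0,0,0],0],
  [[1.4,0.0,0],[0,0,0],0],
])

```text
time_s: 19.68
eef_pos: [0.6099, 0.1228, 0.1677]
eef_rot: [[0.001, 0.555, 0.832], [0.0, 0.832, -0.555], [-1.0, 0.001, 0.001]]
contact_force: [-1.2, -0.8, 6.8]
opening: 0.249
```

```bash
python3 -c "
from bench import r
s=r.get_state();print(s['time_s'],s['eef_pos'],s['contact_force'],s['opening'])"
```

```text
19.675 [0.60994906 0.12284923 0.16769207] [-1.1746858  -0.84067253  6.75376696] 0.24883816924022115
```

arm_command([
  [[0.3,0,0],[0,0,0],0],
  [[0.5,0.0,0],[0,0,0],0],
  [[0.5,0,0],[0,0,0],0],
])

```text
time_s: 20.05
eef_pos: [0.6099, 0.1228, 0.1672]
eef_rot: [[0.001, 0.555, 0.832], [0.0, 0.832, -0.555], [-1.0, 0.001, 0.001]]
contact_force: [-1.5, 0.6, 7.4]
opening: 0.252
```

```bash
python3 -c "
from bench import r
s=r.get_state();print(s['time_s'],s['eef_pos'],s['contact_force'],s['opening'])"
```

```text
20.05 [0.60994967 0.12284289 0.16718631] [-1.54876478  0.61909025  7.36380655] 0.25183776732807345
```

arm_command([
  [[-0.4,0,0],[0,0,0],0],
  [[-0.4,0.0,0],[0,0,0],0],
  [[-0.4,0,0],[0,0,0],0],
])

```text
time_s: 20.42
eef_pos: [0.6099, 0.1228, 0.1673]
eef_rot: [[0.001, 0.555, 0.832], [0.0, 0.832, -0.555], [-1.0, 0.001, 0.001]]
contact_force: [-2.5, -0.9, 4.9]
opening: 0.253
```

```bash
python3 -c "
from bench import r
s=r.get_state();print(s['time_s'],s['eef_pos'],s['contact_force'],s['opening'])"
```

```text
20.425 [0.60990781 0.12281484 0.16731625] [-2.46069243 -0.87772241  4.89710912] 0.25276977616817703
```

arm_command([
  [[-15,0,0],[0,0,0],0],
  [[-30,0,0],[0,0,0],0],
  [[-30,-50,8],[0,0,0],0],
  [[-30,-106,16],[0,0,0],0],
  [[-30,-162,25],[0,0,0],0],
  [[-30,-162,25],[0,0,0],0],
  [[-15,-162,25],[0,0,0],0],
  [[-6,-162,25],[0,0,0],0],
])

```text
time_s: 21.42
eef_pos: [0.5406, -0.0249, 0.1714]
eef_rot: [[-0.001, 0.554, 0.832], [0.0, 0.832, -0.554], [-1.0, -0.0, -0.001]]
contact_force: [0.1, -0.3, -2.8]
opening: 0.253
```

arm_command([
  [[3,0,0],[0,0,0],0],
  [[3,0,0],[0,0,0],0],
  [[3,0,0],[0,0,0],0],
])

```text
time_s: 21.8
eef_pos: [0.5409, -0.0256, 0.1697]
eef_rot: [[0.0, 0.555, 0.832], [-0.0, 0.832, -0.555], [-1.0, 0.0, 0.0]]
contact_force: [0.1, 0.2, -1.2]
opening: 0.249
```

arm_command([
  [[0.4,0,0],[0,0,0],0],
  [[0.7,0,0],[0,0,0],0],
])

```text
time_s: 22.05
eef_pos: [0.5407, -0.0259, 0.1691]
eef_rot: [[0.0, 0.555, 0.832], [-0.0, 0.832, -0.555], [-1.0, 0.0, 0.0]]
contact_force: [0.3, 0.2, -1.3]
opening: 0.247
```

arm_command([
  [[0.4,0,0],[0,0,0],0],
  [[0.8,0,0],[0,0,0],0],
])

```text
time_s: 22.3
eef_pos: [0.5406, -0.0259, 0.1681]
eef_rot: [[0.0, 0.555, 0.832], [-0.0, 0.832, -0.555], [-1.0, -0.0, 0.0]]
contact_force: [-0.5, -0.6, -1.1]
opening: 0.25
```

arm_command([
  [[0.3,0,0],[0,0,0],0],
  [[0.6,0,0],[0,0,0],0],
])

```text
time_s: 22.55
eef_pos: [0.5406, -0.0259, 0.1675]
eef_rot: [[0.0, 0.555, 0.832], [-0.0, 0.832, -0.555], [-1.0, -0.0, 0.0]]
contact_force: [0.2, 0.2, -2.6]
opening: 0.249
```

arm_command([
  [[0.3,0,0],[0,0,0],0],
  [[0.6,0,0],[0,0,0],0],
])

```text
time_s: 22.8
eef_pos: [0.5407, -0.0259, 0.1669]
eef_rot: [[0.0, 0.555, 0.832], [-0.0, 0.832, -0.555], [-1.0, -0.0, 0.0]]
contact_force: [-0.5, -0.1, -1.0]
opening: 0.247
```

```bash
python3 -c "
from bench import r
s=r.get_state();print(s['time_s'],s['eef_pos'],s['contact_force'],s['opening'])"
```

```text
22.8 [ 0.5406629  -0.025896    0.16688393] [-0.5098421  -0.0661802  -0.96941562] 0.2468387936390665
```

arm_command([
  [[0.2,0,0],[0,0,0],0],
  [[0.4,0,0],[0,0,0],0],
])

```text
time_s: 23.05
eef_pos: [0.5407, -0.0259, 0.1667]
eef_rot: [[0.0, 0.555, 0.832], [-0.0, 0.832, -0.555], [-1.0, 0.0, 0.0]]
contact_force: [0.7, 1.4, 0.7]
opening: 0.249
```

```bash
python3 -c "
from bench import r
s=r.get_state();print(s['time_s'],s['eef_pos'],s['contact_force'],s['opening'])"
```

```text
23.05 [ 0.54071138 -0.02588734  0.166652  ] [0.72310153 1.4286435  0.66704365] 0.2494051341808143
```

arm_command([
  [[-15,0,0],[0,0,0],0],
  [[-30,0,0],[0,0,0],0],
  [[-30,50,-8],[0,0,0],0],
  [[-30,106,-16],[0,0,0],0],
  [[-30,162,-25],[0,0,0],0],
  [[-30,162,-25],[0,0,0],0],
  [[-15,162,-25],[0,0,0],0],
  [[-5,162,-25],[0,0,0],0],
])

```text
time_s: 24.05
eef_pos: [0.609, 0.1216, 0.1704]
eef_rot: [[-0.002, 0.556, 0.831], [-0.0, 0.831, -0.556], [-1.0, -0.001, -0.001]]
contact_force: [-0.3, 0.7, -1.8]
opening: 0.252
```

arm_command([
  [[2.5,0,0],[0,0,0],0],
  [[2.5,0,0],[0,0,0],0],
  [[2.5,0,0],[0,0,0],0],
])

```text
time_s: 24.42
eef_pos: [0.61, 0.1224, 0.1694]
eef_rot: [[0.001, 0.556, 0.831], [0.0, 0.831, -0.556], [-1.0, 0.001, 0.001]]
contact_force: [0.1, 0.7, -2.3]
opening: 0.25
```

arm_command([
  [[0.5,0,0],[0,0,0],0],
  [[0.8,0,0],[0,0,0],0],
])

```text
time_s: 24.68
eef_pos: [0.6099, 0.1228, 0.1683]
eef_rot: [[0.0, 0.555, 0.832], [-0.0, 0.832, -0.555], [-1.0, 0.0, 0.0]]
contact_force: [0.4, -0.5, -2.9]
opening: 0.251
```

```bash
python3 -c "
from bench import r
s=r.get_state();print(s['time_s'],s['eef_pos'],s['contact_force'],s['opening'])"
```

```text
24.675 [0.60985586 0.12275951 0.16833988] [ 0.41720403 -0.4631516  -2.89528872] 0.25102701643476716
```

arm_command([
  [[0.4,0,0],[0,0,0],0],
  [[0.6,0,0],[0,0,0],0],
])

```text
time_s: 24.92
eef_pos: [0.6099, 0.1228, 0.1678]
eef_rot: [[0.0, 0.555, 0.832], [-0.0, 0.832, -0.555], [-1.0, 0.0, 0.0]]
contact_force: [-0.5, 0.3, 1.1]
opening: 0.253
```

arm_command([
  [[0.2,0,0],[0,0,0],0],
  [[0.4,0,0],[0,0,0],0],
])

```text
time_s: 25.18
eef_pos: [0.6099, 0.1228, 0.1676]
eef_rot: [[0.001, 0.555, 0.832], [0.0, 0.832, -0.555], [-1.0, 0.0, 0.001]]
contact_force: [-1.3, -1.0, 1.7]
opening: 0.251
```

```bash
python3 -c "
from bench import r
s=r.get_state();print(s['time_s'],s['eef_pos'],s['contact_force'],s['opening'])"
```

```text
25.175 [0.60991486 0.12278995 0.16758558] [-1.25742455 -0.96187516  1.72643349] 0.251029860055583
```

arm_command([
  [[0.3,0,0],[0,0,0],0],
  [[0.6,0,0],[0,0,0],0],
  [[0.9,0,0],[0,0,0],0],
  [[0.9,0,0],[0,0,0],0],
])

```text
time_s: 25.68
eef_pos: [0.61, 0.1228, 0.1672]
eef_rot: [[0.001, 0.555, 0.832], [0.0, 0.832, -0.555], [-1.0, 0.001, 0.001]]
contact_force: [-2.7, 1.0, 7.1]
opening: 0.251
```

```bash
python3 -c "
from bench import r
s=r.get_state();print(s['time_s'],s['eef_pos'],s['contact_force'],s['opening'])"
```

```text
25.675 [0.61001637 0.1228206  0.16720423] [-2.70874456  1.03246955  7.11947919] 0.25100453513328225
```

Matches the earlier loaded reading. It needs about 0.45 mm more.

arm_command([
  [[0.25,0,0],[0,0,0],0],
  [[0.45,0,0],[0,0,0],0],
  [[0.45,0,0],[0,0,0],0],
])

```text
time_s: 26.05
eef_pos: [0.61, 0.1228, 0.1669]
eef_rot: [[0.001, 0.555, 0.832], [0.0, 0.832, -0.555], [-1.0, 0.001, 0.001]]
contact_force: [-2.2, 0.7, 6.7]
opening: 0.25
```

```bash
python3 -c "
from bench import r
s=r.get_state();print(s['time_s'],s['eef_pos'],s['contact_force'],s['opening'])"
```

```text
26.05 [0.61004637 0.12282806 0.16686697] [-2.19353904  0.7453224   6.73935052] 0.25011899625717837
```

arm_command([
  [[0.1,0,0],[0,0,0],0],
  [[0.15,0,0],[0,0,0],0],
  [[0.15,0,0],[0,0,0],0],
])

```text
time_s: 26.42
eef_pos: [0.61, 0.1228, 0.1667]
eef_rot: [[0.001, 0.555, 0.832], [0.0, 0.832, -0.555], [-1.0, 0.001, 0.001]]
contact_force: [-1.3, 0.3, 7.1]
opening: 0.251
```

```bash
python3 -c "
from bench import r
s=r.get_state();print(s['time_s'],s['eef_pos'],s['contact_force'],s['opening'])"
```

```text
26.425 [0.61004839 0.12281802 0.16671547] [-1.2983181   0.31766603  7.14426743] 0.2510792731481298
```

arm_command([
  [[-0.4,0,0],[0,0,0],0],
  [[-0.9,0,0],[0,0,0],0],
  [[-0.9,0,0],[0,0,0],0],
])

```text
time_s: 26.8
eef_pos: [0.61, 0.1228, 0.1669]
eef_rot: [[0.001, 0.555, 0.832], [0.0, 0.832, -0.555], [-1.0, 0.0, 0.001]]
contact_force: [-1.2, -0.4, 5.1]
opening: 0.249
```

```bash
python3 -c "
from bench import r
s=r.get_state();print(s['time_s'],s['eef_pos'],s['contact_force'],s['opening'])"
```

```text
26.8 [0.6099632  0.12278387 0.16691909] [-1.16896602 -0.44413766  5.0967464 ] 0.24898094231004275
```

arm_command([
  [[-15,0,0],[0,0,0],0],
  [[-15,-35,-22],[0,0,0],0],
  [[-15,-70,-44],[0,0,0],0],
  [[-15,-104.5,-66.5],[0,0,0],0],
  [[-15,-104.5,-66.5],[0,0,0],0],
  [[-5,-104.5,-66.5],[0,0,0],0],
  [[-2.5,-104.5,-66.5],[0,0,0],0],
  [[-2.5,-104.5,-66.5],[0,0,0],0],
])

```text
time_s: 27.8
eef_pos: [0.4968, 0.073, 0.1684]
eef_rot: [[-0.001, 0.555, 0.832], [-0.0, 0.832, -0.555], [-1.0, -0.001, -0.001]]
contact_force: [-0.0, 0.3, -1.9]
opening: 0.247
```

arm_command([
  [[0.4,0,0],[0,0,0],0],
  [[0.7,0,0],[0,0,0],0],
])

```text
time_s: 28.05
eef_pos: [0.4966, 0.0728, 0.1684]
eef_rot: [[0.0, 0.555, 0.832], [-0.0, 0.832, -0.555], [-1.0, -0.0, 0.0]]
contact_force: [-0.1, 1.0, -1.7]
opening: 0.252
```

arm_command([
  [[0.4,0,0],[0,0,0],0],
  [[0.7,0,0],[0,0,0],0],
])

```text
time_s: 28.3
eef_pos: [0.4965, 0.0727, 0.1677]
eef_rot: [[0.0, 0.555, 0.832], [-0.0, 0.832, -0.555], [-1.0, 0.0, 0.0]]
contact_force: [0.3, -0.4, -2.5]
opening: 0.251
```

arm_command([
  [[0.2,0,0],[0,0,0],0],
  [[0.5,0,0],[0,0,0],0],
])

```text
time_s: 28.55
eef_pos: [0.4965, 0.0727, 0.1673]
eef_rot: [[0.0, 0.555, 0.832], [-0.0, 0.832, -0.555], [-1.0, 0.0, 0.0]]
contact_force: [-0.3, 0.6, 0.1]
opening: 0.249
```

```bash
python3 -c "
from bench import r
s=r.get_state();print(s['time_s'],s['eef_pos'],s['contact_force'],s['opening'])"
```

```text
28.55 [0.49649989 0.07273111 0.16728577] [-0.33227983  0.61999494  0.05628236] 0.24929722595286355
```

arm_command([
  [[0.2,0,0],[0,0,0],0],
  [[0.2,0,0],[0,0,0],0],
])

```text
time_s: 28.8
eef_pos: [0.4965, 0.0727, 0.1672]
eef_rot: [[0.0, 0.555, 0.832], [-0.0, 0.832, -0.555], [-1.0, 0.0, 0.0]]
contact_force: [-0.9, 0.1, 1.1]
opening: 0.248
```

```bash
python3 -c "
from bench import r
s=r.get_state();print(s['time_s'],s['eef_pos'],s['contact_force'],s['opening'])"
```

```text
28.8 [0.4965168  0.07273967 0.16716244] [-0.94370453  0.10433367  1.09527394] 0.2479353147161308
```

arm_command([
  [[-12,0,0],[0,0,0],0],
  [[-15,-18,34],[0,0,0],0],
  [[-15,-37,68],[0,0,0],0],
  [[-15,-55.5,102.5],[0,0,0],0],
  [[-15,-55.5,102.5],[0,0,0],0],
  [[-5,-55.5,102.5],[0,0,0],0],
  [[-2,-55.5,102.5],[0,0,0],0],
  [[-1.6,-55.5,102.5],[0,0,0],0],
])

```text
time_s: 29.8
eef_pos: [0.5504, -0.0295, 0.1682]
eef_rot: [[-0.001, 0.554, 0.832], [0.0, 0.832, -0.554], [-1.0, -0.0, -0.001]]
contact_force: [-0.4, 0.1, -1.7]
opening: 0.252
```

arm_command([
  [[0.4,0,0],[0,0,0],0],
  [[0.7,0,0],[0,0,0],0],
])

```text
time_s: 30.05
eef_pos: [0.551, -0.0301, 0.1681]
eef_rot: [[0.0, 0.555, 0.832], [-0.0, 0.832, -0.555], [-1.0, 0.0, 0.0]]
contact_force: [-0.2, -0.6, -1.7]
opening: 0.255
```

arm_command([
  [[0.3,0,0],[0,0,0],0],
  [[0.6,0,0],[0,0,0],0],
])

```text
time_s: 30.3
eef_pos: [0.5509, -0.0303, 0.1673]
eef_rot: [[0.0, 0.555, 0.832], [-0.0, 0.832, -0.555], [-1.0, 0.0, 0.0]]
contact_force: [0.0, 0.2, -0.6]
opening: 0.248
```

arm_command([
  [[0.2,0,0],[0,0,0],0],
  [[0.4,0,0],[0,0,0],0],
])

```text
time_s: 30.55
eef_pos: [0.551, -0.0304, 0.1671]
eef_rot: [[0.0, 0.555, 0.832], [-0.0, 0.832, -0.555], [-1.0, 0.0, 0.0]]
contact_force: [-1.1, 0.2, 0.4]
opening: 0.25
```

```bash
python3 -c "
from bench import r
s=r.get_state();print(s['time_s'],s['eef_pos'],s['contact_force'],s['opening'])"
```

```text
30.55 [ 0.55102403 -0.03037476  0.16711182] [-1.05774689  0.20966156  0.42900549] 0.24988667194539865
```

arm_command([
  [[-12,0,0],[0,0,0],0],
  [[-15,34,18],[0,0,0],0],
  [[-15,68,37],[0,0,0],0],
  [[-15,102.3,55],[0,0,0],0],
  [[-15,102.3,55],[0,0,0],0],
  [[-5,102.3,55],[0,0,0],0],
  [[-2,102.3,55],[0,0,0],0],
  [[-1.6,102.3,55],[0,0,0],0],
])

```text
time_s: 31.55
eef_pos: [0.6528, 0.0237, 0.1683]
eef_rot: [[-0.001, 0.556, 0.831], [-0.0, 0.831, -0.556], [-1.0, -0.001, -0.001]]
contact_force: [-0.1, -0.4, -1.4]
opening: 0.256
```

arm_command([
  [[0.4,0,0],[0,0,0],0],
  [[0.7,0,0],[0,0,0],0],
])

```text
time_s: 31.8
eef_pos: [0.6535, 0.0241, 0.1681]
eef_rot: [[0.001, 0.555, 0.832], [-0.0, 0.832, -0.555], [-1.0, 0.0, 0.001]]
contact_force: [-0.1, 0.3, -1.5]
opening: 0.252
```

arm_command([
  [[0.3,0,0],[0,0,0],0],
  [[0.6,0,0],[0,0,0],0],
])

```text
time_s: 32.05
eef_pos: [0.6535, 0.0242, 0.1674]
eef_rot: [[0.0, 0.555, 0.832], [-0.0, 0.832, -0.555], [-1.0, 0.0, 0.0]]
contact_force: [-0.5, -0.2, -0.1]
opening: 0.249
```

arm_command([
  [[0.2,0,0],[0,0,0],0],
  [[0.4,0,0],[0,0,0],0],
])

```text
time_s: 32.3
eef_pos: [0.6536, 0.0242, 0.1672]
eef_rot: [[0.001, 0.555, 0.832], [-0.0, 0.832, -0.555], [-1.0, 0.0, 0.001]]
contact_force: [-1.0, -0.1, 2.0]
opening: 0.248
```

```bash
python3 -c "
from bench import r
s=r.get_state();print(s['time_s'],s['eef_pos'],s['contact_force'],s['opening'])"
```

```text
32.3 [0.65357206 0.02422907 0.1671557 ] [-1.00898654 -0.09196692  1.98016996] 0.2481134037921548
```

p3 reads 0.16716, so the plate is level along 1–3. p4 is next.

arm_command([
  [[-12,0,0],[0,0,0],0],
  [[-15,18,-34],[0,0,0],0],
  [[-15,37,-68],[0,0,0],0],
  [[-15,55,-102],[0,0,0],0],
  [[-15,55,-102],[0,0,0],0],
  [[-5,55,-102],[0,0,0],0],
  [[-2,55,-102],[0,0,0],0],
  [[-1.8,55,-102],[0,0,0],0],
])

```text
time_s: 33.3
eef_pos: [0.5993, 0.1257, 0.1679]
eef_rot: [[-0.001, 0.556, 0.831], [-0.0, 0.831, -0.556], [-1.0, -0.001, -0.001]]
contact_force: [-0.2, -0.0, -2.0]
opening: 0.252
```

arm_command([
  [[0.4,0,0],[0,0,0],0],
  [[0.7,0,0],[0,0,0],0],
])

```text
time_s: 33.55
eef_pos: [0.5993, 0.1264, 0.1679]
eef_rot: [[0.0, 0.555, 0.832], [-0.0, 0.832, -0.555], [-1.0, 0.0, 0.0]]
contact_force: [-0.4, -0.4, -2.2]
opening: 0.25
```

arm_command([
  [[0.3,0,0],[0,0,0],0],
  [[0.6,0,0],[0,0,0],0],
])

```text
time_s: 33.8
eef_pos: [0.5992, 0.1266, 0.1675]
eef_rot: [[0.0, 0.555, 0.832], [-0.0, 0.832, -0.555], [-1.0, 0.0, 0.0]]
contact_force: [0.7, 0.2, -0.8]
opening: 0.253
```

arm_command([
  [[0.2,0,0],[0,0,0],0],
  [[0.4,0,0],[0,0,0],0],
])

```text
time_s: 34.05
eef_pos: [0.5993, 0.1266, 0.1672]
eef_rot: [[0.001, 0.555, 0.832], [-0.0, 0.832, -0.555], [-1.0, 0.0, 0.001]]
contact_force: [-0.5, -0.3, 1.8]
opening: 0.251
```

```bash
python3 -c "
from bench import r
s=r.get_state();print(s['time_s'],s['eef_pos'],s['contact_force'],s['opening'])"
```

```text
34.05 [0.59927331 0.12660946 0.16724309] [-0.49994211 -0.27977418  1.76155572] 0.2509502308663427
```

arm_command([
  [[-28,0,0],[0,0,0],0],
  [[-57,0,0],[0,0,0],0],
  [[-57,-45,13],[0,0,0],0],
  [[-57,-100,29],[0,0,0],0],
  [[-57,-155,45],[0,0,0],0],
  [[-57,-210,61],[0,0,0],0],
  [[-57,-265,77],[0,0,0],0],
  [[-57,-320,93],[0,0,0],0],
])

```text
time_s: 35.05
eef_pos: [0.4981, -0.1928, 0.224]
eef_rot: [[0.0, 0.555, 0.832], [-0.0, 0.832, -0.555], [-1.0, 0.0, 0.0]]
contact_force: [0.9, -0.3, -2.2]
opening: 0.25
```

arm_command([
  [[0,-35,10],[0,0,0],0],
  [[0,-43.3,13],[0,0,0],0],
  [[0,-43.3,13],[0,0,0],0],
  [[0,-43.3,13],[0,0,0],0],
  [[0,-43.3,13],[0,0,0],0],
])

```text
time_s: 35.67
eef_pos: [0.486, -0.2333, 0.2239]
eef_rot: [[0.0, 0.554, 0.833], [0.0, 0.833, -0.554], [-1.0, 0.0, -0.0]]
contact_force: [0.3, 0.1, -2.1]
opening: 0.255
```

```bash
python3 - <<'E'
from bench import r, eyes
from h import *
import cv2
s=r.get_state();print(s['time_s'],s['eef_pos'],s['eef_rot'],s['contact_force'],s['dq'])
print(tool_delta(s,[.48575,-.2343,.1042]))
S=eyes.camera_info("scene");T=eyes.camera_info("top")
im=eyes.capture("scene"); cv2.imwrite("pics/s3.png",cv2.resize(im[180:330,170:370,::-1],None,fx=4,fy=4,interpolation=cv2.INTER_CUBIC))
E
```

```text
35.675 [ 0.48604523 -0.23328218  0.22393872] [[ 7.24068484e-05  5.53685761e-01  8.32725689e-01]
 [ 1.10699722e-04  8.32725681e-01 -5.53685766e-01]
 [-9.99999991e-01  1.32273144e-04 -9.97817666e-07]] [ 0.28005285  0.06342266 -2.06386495] [-0.29540208  0.02657081 -0.05084891 -0.09144197  0.03368636 -0.1383811 ]
(array([119.73858258,  -1.02686923,   0.31782638]), np.float64(-33.62024122798397), None)
```

View pics/s3.png

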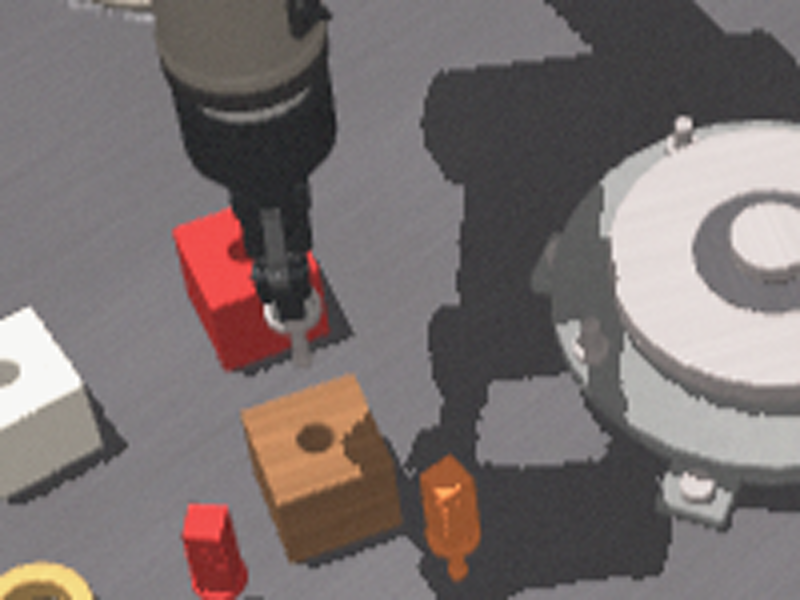

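```bash
python3 - <<'E'
from bench import r, eyes
from h import *
S=eyes.camera_info("scene")
g=lambda p:((p[0]+.5)/4-.5+170,(p[1]+.5)/4-.5+180)
print(onplane(S,g((315,437)),.065))
p=np.array([.486,-.2333,.2239])
for dz in (.039,.06,.08,.088): print(dz,(proj(S,p-[0,0,dz])-[170,180])*4)
s=r.get_state();print(s['time_s'],s['eef_pos'],tool_delta(s,[.48575,-.2343,.1042]))
E
```

```text
[ 0.48550199 -0.23320836  0.065     ]
0.039 [290.39877382 310.91729064]
0.06 [294.76477639 334.16665824]
0.08 [298.82017794 355.76204665]
0.088 [300.41510906 364.25520243]
35.725 [ 0.48598842 -0.23341608  0.22394963] (array([119.74960247,  -0.8737913 ,   0.28624759]), np.float64(-33.627509818148376), None)
```

arm_command([
  [[20,-0.6,0],[0,0,0],0],
  [[40,-0.6,0],[0,0,0],0],
  [[55,-0.6,0],[0,0,0],0],
  [[70,-0.6,0],[0,0,0],0],
  [[85,-0.6,0],[0,0,0],0],
  [[85,-0.6,0],[0,0,0],0],
])

```text
time_s: 36.48
eef_pos: [0.4847, -0.2346, 0.1376]
eef_rot: [[-0.002, 0.555, 0.832], [0.001, 0.832, -0.555], [-1.0, -0.0, -0.002]]
contact_force: [-0.2, -0.5, -2.0]
opening: 0.251
```

arm_command([
  [[15,0,0],[0,0,0],0],
  [[25,0,0],[0,0,0],0],
  [[31,0,0],[0,0,0],0],
  [[32.5,0,0],[0,0,0],0],
  [[33.5,0,0],[0,0,0],0],
  [[33.5,0,0],[0,0,0],0],
])

```text
time_s: 37.22
eef_pos: [0.4854, -0.235, 0.1056]
eef_rot: [[0.0, 0.555, 0.832], [-0.0, 0.832, -0.555], [-1.0, -0.0, 0.001]]
contact_force: [0.6, 0.4, -1.4]
opening: 0.25
```

arm_command([
  [[0.5,0.4,0],[0,0,0],0],
  [[0.9,0.4,0],[0,0,0],0],
  [[0.9,0.4,0],[0,0,0],0],
])

```text
time_s: 37.6
eef_pos: [0.4855, -0.2346, 0.1045]
eef_rot: [[0.0, 0.555, 0.832], [-0.0, 0.832, -0.555], [-1.0, -0.0, 0.0]]
contact_force: [1.0, -1.0, -1.4]
opening: 0.251
```

arm_command([
  [[0.3,0,0],[0,0,0],0],
  [[0.5,0,0],[0,0,0],0],
  [[0.5,0,0],[0,0,0],0],
])

```text
time_s: 37.98
eef_pos: [0.4855, -0.2346, 0.1042]
eef_rot: [[0.0, 0.555, 0.832], [-0.0, 0.832, -0.555], [-1.0, -0.0, 0.0]]
contact_force: [-0.6, 0.9, 0.9]
opening: 0.25
```

The collar is seated, with about +2.7 N at the same height as the pickup. I'll release with a modest opening and then rise straight up.

arm_command([
  [[0,0,0],[0,0,0],40],
  [[0,0,0],[0,0,0],65],
  [[0,0,0],[0,0,0],65],
  [[0,0,0],[0,0,0],65],
  [[-5,0,0],[0,0,0],65],
  [[-30,0,0],[0,0,0],65],
  [[-70,0,0],[0,0,0],65],
  [[-120,0,0],[0,0,0],65],
])

```text
time_s: 38.98
eef_pos: [0.485, -0.2343, 0.2249]
eef_rot: [[-0.002, 0.555, 0.832], [0.001, 0.832, -0.555], [-1.0, -0.0, -0.002]]
contact_force: [0.3, -0.0, 0.9]
opening: 0.652
```

arm_command([
  [[-40,-40,0],[0,0,0],65],
  [[-60,-80,0],[0,0,0],65],
  [[-60,-80,0],[0,0,0],65],
  [[-60,-80,0],[0,0,0],65],
])

```text
time_s: 39.48
eef_pos: [0.441, -0.3007, 0.2837]
eef_rot: [[-0.0, 0.556, 0.831], [0.001, 0.831, -0.556], [-1.0, 0.0, -0.001]]
contact_force: [0.0, 1.2, 0.5]
opening: 0.646
```

```bash
python3 - <<'E'
from bench import r, eyes
import cv2
s=r.get_state();print(s['time_s'],s['eef_pos'],s['contact_force'],s['opening'])
for n in("scene","wrist","top"):
    im=eyes.capture(n); cv2.imwrite(f"pics/{n}4.png",im[:,:,::-1])
    if n=="scene": cv2.imwrite("pics/s4c.png",cv2.resize(im[180:330,170:370,::-1],None,fx=4,fy=4,interpolation=cv2.INTER_CUBIC))
E
```

```text
39.475 [ 0.44098247 -0.30068161  0.28369443] [0.02358098 1.21583627 0.48134886] 0.6460928550538472
```

View pics/s4c.png

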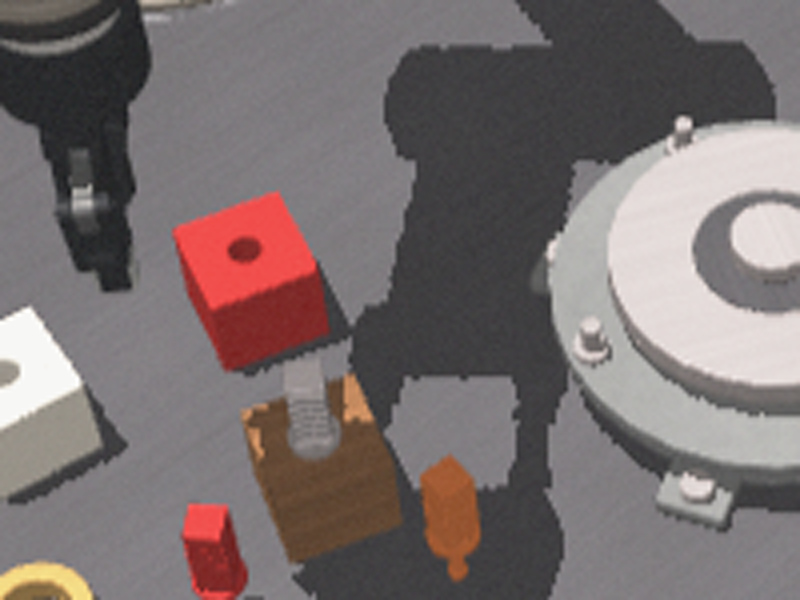

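View pics/wrist4.png

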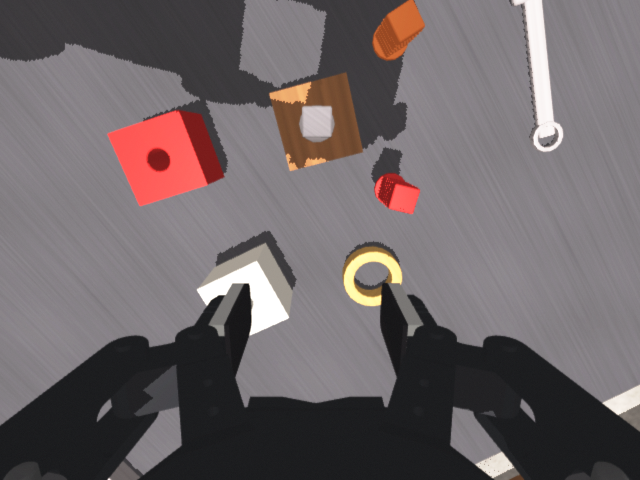

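View pics/scene4.png

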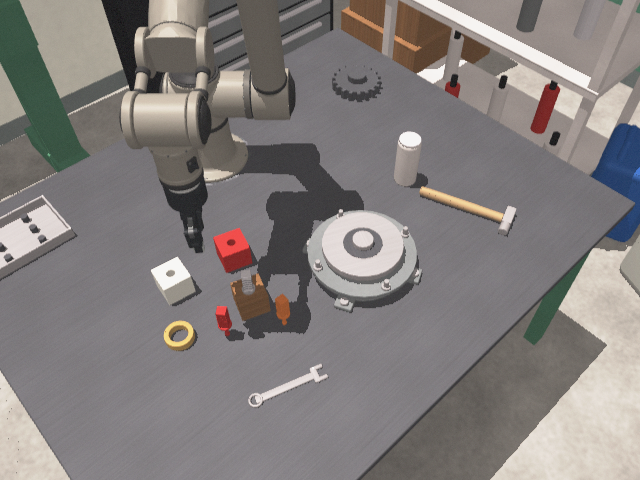

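The probe stands upright in the wooden block (scene about 250,285; wrist 317,122). The gripper is clear of everything, and the hammer, wrench, bush and can are where they started. I'm handing the job in.

```bash
python3 -c "
from bench import finish_job
print(finish_job())"
```

```text
the job is handed in; nothing more can be done
None
```

I levelled the plate, put the probe back upright in its wooden stand and handed the job in at about 39.6 s of the 72 s allowed.

- **Touches:** I touched the face beside studs 1, 2, 3 and 4 in that order, each at about 3–5 N. The tool heights at contact were 166.55, 163.28, 167.62 and 170.96 mm. From these I worked out a tilt of about 0.047 rad, high close to stud 4 and slightly towards stud 3.
- **Push:** I pushed the high spot down 82 mm from the centre, at about 9 N (at most 9.2 N read). A check on that spot and the opposite side still showed 0.0057 rad, because the face stood about 0.4 mm higher once the load came off. A second small push took that out.
- **Last check:** I touched all four points again in the same order, at 2–4 N. The heights were 167.16, 167.11, 167.16 and 167.24 mm, so about 0.001 rad is left, roughly the limit of the measurement.
- **Probe and bystanders:** The collar seated at the same height it was picked up from. The last pictures show the probe upright in the stand, the gripper clear of everything, and the hammer, wrench, bush and can unmoved.

No check failed in the end. The one disagreement was the leftover tilt after the first push.

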